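# Seat the probe thermometer in the steriliser's test port

## Task

Before the first client, check the tool steriliser: take the probe thermometer out of the wooden instrument stand and lower its steel stem gently, not dropping it, into the small round test port on top of the steriliser (not the wide rectangular well), until its flange rests flat on the port's rim, and let go. Leave the cuticle pusher and the dusting brush in the stand.

Things in the scene. Friction and masses are not known exactly. Their poses are not given: they have to be found in the camera images.
- thermometer: Probe thermometer, hanging upright in one of the stand's holes: grey round barrel, 20 mm across, above a steel flange 42 mm across, with a pointed steel stem 8 mm across below. Loose, about 45 g. Origin: centre of the flange's underside, resting on the stand's top, with 4 mm side play in the hole; z up: flange 0 to 5 mm, barrel 5 to 65 mm, stem 0 to -65 mm.
- test_port (a point): Centre of the round test port's mouth, level with its steel rim, 108 mm above the table; z up. Hole 24 mm across, 98 mm deep; rim 50 mm across, 8 mm above the top of the steriliser, a fixed white box 140 x 200 mm, 100 mm tall. The rectangular well in its top, 80 x 70 mm, centred 90 mm from the port, is not to be used. Place and heading vary.
- pusher: Cuticle pusher in another hole of the stand: all steel, collar 22 mm across, slim handle, flat blade at the top 55 mm above the stand. Loose; leave it in. Origin: centre of the collar's underside, z up. The stand: fixed wooden bridge 70 x 230 mm, top 100 mm above the table, three holes in one straight row 70 mm apart; its place and heading and the order of the tools vary.
- brush: Dusting brush in the third hole of the stand: dark wooden grip with a flared black head up to 30 mm wide, its top 55 mm above the stand. Loose; leave it in. Origin: centre of its collar's underside, at the stand's top; z up.

How it is judged:
By the outcome, as a careful person would: the job done as asked, in the order asked, and still so for the second after the job is handed in, with the robot touching nothing.
It also fails if it takes over 48 s, if anything falls off the work surface, if the arm or the gripper's body presses on something with over 40 N, if the wrist force passes 120 N, or if a joint passes its speed limit or range.

## Robot

A 7-joint arm with a two-finger parallel gripper is mounted at the origin on the work surface. World frame = base frame: x ahead of the robot, y to its left, z up, the work surface at z = 0. Lengths are in m, angles in rad, forces in N, time in s.
With the tool pointing down it reaches from about 0.35 to 0.9 m from the base axis. Payload 8.1 kg.
Tool frame: the origin (TCP) lies between the finger pads; the fingertips stand 25 mm ahead of it and the grasp point (between the pads) lies 6 mm ahead of it (bot.finger_overhang is the distance from the TCP to the fingertips, in m); z points along the fingers, x is the direction in which the jaws open and shut, and the axes are right-handed (so a half turn about z gives the same grasp; the last joint's range is limited). The gripper opens to 92 mm and grips with 3 to 60 N. Pads are 19 mm wide; open, the fingers measure 130 mm over their backs; the gripper's body (75 mm by 190 mm) begins 47 mm behind the grasp point.
Start: joints at [1.2, 0.434, 0.025, 1.573, -0.012, 1.134, -0.075], TCP at [0.165, -0.603, 0.252] pointing down, gripper open.
Joint ranges: [-2.62, 2.62], [-0.44, 2.09], [-1.27, 1.32], [0.08, 2.57], [-1.32, 4.46], [0.12, 2], [-2.74, 2.74]. Speed limits (rad/s): [2.22, 2.22, 3.01, 3.01, 3.14, 3.14, 3.14].

## Interface

Orientations are given as a 3x3 rotation matrix whose columns are the frame's x, y, z axes.
In Python, from bench import bot, eyes, workorder gives the robot as it stands.
- The arm moves only by the tool move_arm, never from a script. Its argument "moves" is a list of rows, each a list of 3 entries, a list of its own where there are three numbers: the shift along the tool's x, y, z in cm, then the turn, a rotation vector about the tool's x, y, z in units of 6 degrees (1.0 is 6 degrees), then the closure, from -1 (fully open) to 1 (shut). In form: [[[tx, ty, tz], [rx, ry, rz], fingers], ...]. A call has exactly 8 rows; each row is the pose to reach, as a shift and turn from the pose commanded when the call began, along the tool's axes at that moment; what a row does not reach only later rows make up. A row lasts 1/10 s, in which the tool goes at most 50 mm and 8.59 degrees, less where a joint would pass 70% of its speed; a pose out of reach is approached as far as the arm can. A call with a gripper value outside its range is refused whole. The fingers move at their own pace and stop on an object; "grip_force" is the grip in N (left out, the last holds). Time passes only in rows, so rows that repeat a pose let the fingers close, or fill a call up. It gives the time, the measured TCP pose, the force and the opening at its end, in the units of the state.
- bot.sense(): the state, without advancing time (a new reading comes with each control period).
- eyes.snapshot(name): name is "side" or "top"; returns the picture (480x640x3 uint8, red, green, blue); there is no depth.
- eyes.get_calibration(name): a dict with "fov_y" (degrees; the focal length in pixels is half the picture's height over the tangent of half this angle, whatever the lens; pixels are square), "cx", "cy" (the principal point, pixels), "R" (3x3) and "t" (3): a world point X has camera coordinates R X + t. Camera axes: x right, y down, z forward; pixel columns grow to the right and rows downward; lengths in m; the calibration is good to about 2 mm. A picture is of the moment at which its call begins. get_calibration takes no time and is no camera call.
- workorder.finish_job(): hands the job in, once; it reports no verdict.
The state is a dict: "clock": time; "q": joint angles; "joint_vel": joint speeds; "tau": joint torques, N m; "eef_pos": TCP position; "ee_rot": TCP orientation; "wrist_force": force on the tool from outside, world axes, zero at the start; "wrist_torque": the same for the moment, N m; "finger_gap": finger opening in m.
Only numpy, scipy, OpenCV 4.12 (cv2) and the standard library are available. Lean on these libraries where they do the work, as an engineer would, in place of code of your own. Each camera call takes 0.05 s, during which the arm holds its last target. There are 200 camera calls.

## Working session

There is one attempt and no reset: what is moved stays moved. The work goes in short steps, Python scripts to look and compute and a tool call to move; the robot and the scene stay as the last step left them, time stands still between calls to the robot, and variables do not carry over. Pictures are saved under pics/ and viewed, about 8 in all and at most 12, crops included, and the job is handed in when it is done.

Besides the shell and the picture viewer there is one more tool, called after "Call:" by a JSON object that holds its "method" and its "body". move_arm: Moves the arm, as the interface text tells. Its arguments: {"type":"object","properties":{"moves":{"type":"array"},"grip_force":{"type":"number"}},"required":["moves"]}

```bash
mkdir -p pics; cat > h.py <<'E'
import numpy as np,cv2
from bench import bot,eyes,workorder
def snap(n,f=None):
    im=eyes.snapshot(n)
    if f: cv2.imwrite('pics/'+f,cv2.cvtColor(im,cv2.COLOR_RGB2BGR))
    return im
def ray(n,u,v):
    c=eyes.get_calibration(n);f=240/np.tan(np.radians(c['fov_y'])/2)
    R=np.array(c['R']);t=np.array(c['t'])
    return -R.T@t, R.T@np.array([(u-c['cx'])/f,(v-c['cy'])/f,1])
def onz(n,u,v,z):
    o,d=ray(n,u,v); return o+d*(z-o[2])/d[2]
def proj(n,X):
    c=eyes.get_calibration(n);f=240/np.tan(np.radians(c['fov_y'])/2)
    p=np.array(c['R'])@np.array(X)+np.array(c['t']); return p[:2]/p[2]*f+[c['cx'],c['cy']]
E
python3 - <<'E'
from h import *
snap('top','t0.png');snap('side','s0.png')
for n in('top','side'):print(eyes.get_calibration(n),ray(n,320,240))
s=bot.sense();print(s['clock'],s['eef_pos'],s['ee_rot'],s['finger_gap'],s['wrist_force'])
E
```

```text
{'fov_y': 48.93305087407089, 'cx': 317.1623361107264, 'cy': 239.3045787999193, 'R': array([[-0.01396814, -0.99978834, -0.01510521],
       [-0.98411449,  0.01641993, -0.17677404],
       [ 0.17698465,  0.01239605, -0.98413555]]), 't': array([-0.00120363,  0.57035671,  1.08880931])} (array([ 0.36857696, -0.02406552,  1.17234202]), array([ 0.17561198,  0.00703885, -0.98444988]))
{'fov_y': 55.56403286799723, 'cx': 327.46559160672183, 'cy': 249.25603532277802, 'R': array([[-0.88138781, -0.47189956,  0.02159481],
       [-0.27162942,  0.46887363, -0.84046117],
       [ 0.38648801, -0.74663802, -0.54144131]]), 't': array([0.4557033 , 0.260766  , 0.71444453])} (array([0.19635881, 0.62621133, 0.59615265]), array([ 0.40645147, -0.74843125, -0.52471829]))
0.1 [ 0.16521825 -0.60233002  0.25104588] [[ 2.64563881e-01 -9.64368025e-01 -5.14698755e-04]
 [-9.64367155e-01 -2.64564338e-01  1.30434925e-03]
 [-1.39404365e-03  1.51274875e-04 -9.99999017e-01]] 0.09194167877334371 [ 0.71263878 -0.99042883  0.48368317]
```

View pics/t0.png

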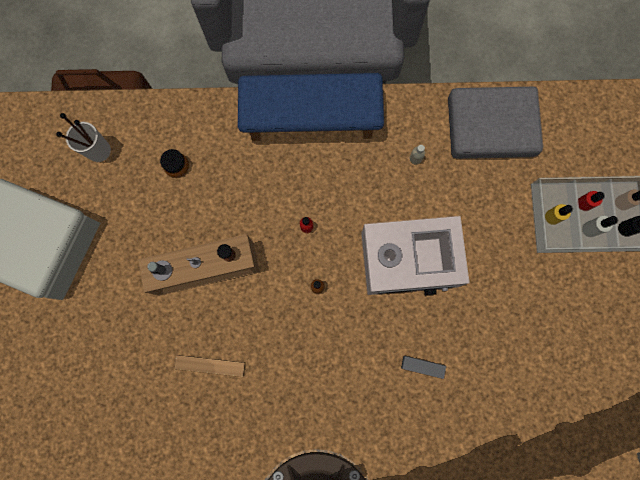

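View pics/s0.png

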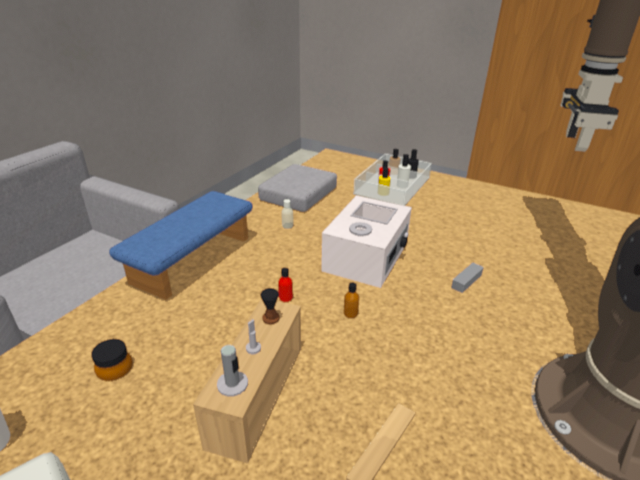

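Top view: stand at about (145–255, 235–292). The thermometer is its left tool (160,270), then the pusher (195,262) and brush (226,253). The port is at (390,255), with the well to its right. In the side view the thermometer flange is at (232,383) and the port rim at (361,229). Next, an enlarged composite.

```bash
python3 - <<'E'
from h import *
t=cv2.imread('pics/t0.png');s=cv2.imread('pics/s0.png')
def c(im,x,y,w,h):return cv2.resize(im[y:y+h,x:x+w],(400,300),interpolation=cv2.INTER_CUBIC)
a=np.vstack([np.hstack([c(t,140,240,50,37.5.__int__()+1),c(t,365,235,50,38)]),np.hstack([c(s,200,335,80,60),c(s,330,205,60,45)])])
cv2.imwrite('pics/c0.png',a)
E
```

```text
(no output)
```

View pics/c0.png

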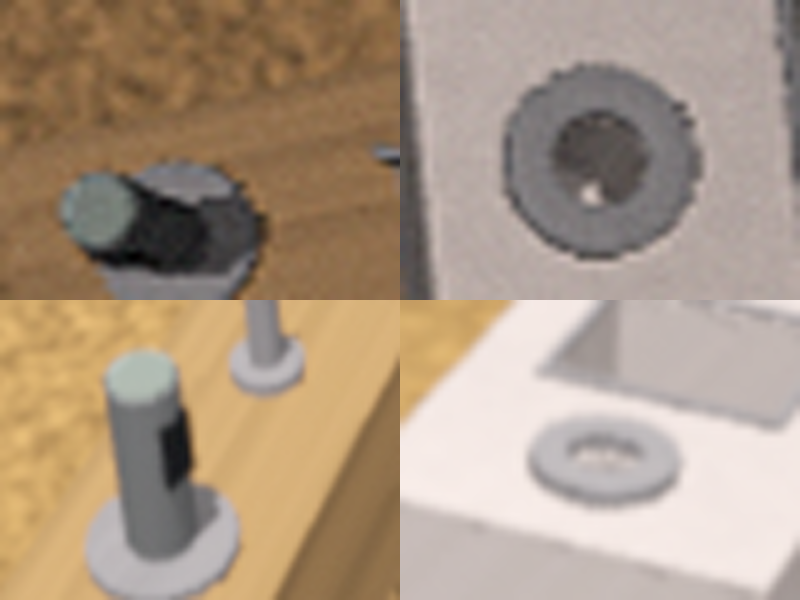

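Crops: barrel top at top-view (152.4,266.6) and side-view (228.3,350.2). Flange at top (162.5,271) and side (232.6,384.2). Port at top (390.2,255.3) and side (360.7,228.3).

```bash
cat >> h.py <<'E'
def tri(a,b):
    o1,d1=ray('top',*a);o2,d2=ray('side',*b)
    k=np.linalg.lstsq(np.c_[d1,-d2],o2-o1,rcond=None)[0]
    p,q=o1+d1*k[0],o2+d2*k[1];return (p+q)/2,np.linalg.norm(p-q)
E
python3 - <<'E'
from h import *
np.set_printoptions(precision=4,suppress=True)
for n,a,b,z in(('btop',(152.4,266.6),(228.3,350.2),.165),('fl',(162.5,271),(232.6,384.2),.105),('port',(390.2,255.3),(360.7,228.3),.108)):
    print(n,onz('top',*a,z),onz('side',*b,z),*tri(a,b))
for n,a in(('push',(195,262)),('brushtop',(226,253))):print(n,onz('top',*a,.11))
a,b=onz('top',140,283,.1),onz('top',250,254,.1)
print(a,b)
E
```

```text
btop [0.5015 0.3077 0.165 ] [0.5014 0.3083 0.165 ] [0.5016 0.3079 0.1645] 0.00022693464552774357
fl [0.5    0.3063 0.105 ] [0.4989 0.3114 0.105 ] [0.5012 0.3081 0.1002] 0.0012846690457237711
port [ 0.5244 -0.1588  0.108 ] [ 0.5223 -0.1555  0.108 ] [ 0.5244 -0.1593  0.1056] 0.0008851152397684871
push [0.5168 0.2389 0.11  ]
brushtop [0.5343 0.1759 0.11  ]
[0.4767 0.3532 0.1   ] [0.533  0.1282 0.1   ]
```

```bash
cat >> h.py <<'E'
np.set_printoptions(precision=3,suppress=True)
from scipy.spatial.transform import Rotation as Ro
def to(x,y,z,ang=None):
    s=bot.sense();R=np.array(s['ee_rot']);p=np.array(s['eef_pos'])
    out=[R.T@(np.array([x,y,z])-p)*100]
    if ang is not None:
        a=np.radians(ang);T=np.array([[np.cos(a),np.sin(a),0],[np.sin(a),-np.cos(a),0],[0,0,-1]])
        out.append(np.degrees(Ro.from_matrix(R.T@T).as_rotvec())/6)
    print('clock',s['clock'],'p',p,'xang',np.degrees(np.arctan2(R[1,0],R[0,0])),'move',*out,'F',np.array(s['wrist_force']),'gap',s['finger_gap'])
E
python3 -c "
from h import *
to(.42,-.12,.26,-30)"
```

```text
clock 0.1 p [ 0.165 -0.602  0.251] xang -74.6589445906764 move [-39.775 -37.331  -0.846] [-0.004  0.013 -7.443] F [ 0.713 -0.99   0.484] gap 0.09194167877334371
```

Call:
{"method": "move_arm", "body": {"moves": [[[-5, -4.7, -0.1], [0, 0, -1], -1], [[-10, -9.3, -0.2], [0, 0, -2], -1], [[-15, -14, -0.4], [0, 0, -3], -1], [[-20, -18.7, -0.5], [0, 0, -4], -1], [[-25, -23.3, -0.6], [0, 0, -5], -1], [[-30, -28, -0.7], [0, 0, -6], -1], [[-35, -33, -0.8], [0, 0, -7], -1], [[-40, -37.5, -0.9], [0, 0, -7.4], -1]]}}

```text
clock: 0.9
eef_pos: [0.3522, -0.2471, 0.2585]
ee_rot: [[0.866, -0.501, -0.0], [-0.501, -0.866, -0.0], [0.0, 0.0, -1.0]]
wrist_force: [1.2, 0.1, -0.0]
finger_gap: 0.0919
```

```bash
python3 -c "
from h import *
to(.501,.308,.25,14)"
```

```text
clock 0.9 p [ 0.352 -0.247  0.259] xang -30.047914136767474 move [-14.917 -55.497   0.832] [ 0.003 -0.    -7.341] F [ 1.173  0.068 -0.016] gap 0.09190541450302411
```

Call:
{"method": "move_arm", "body": {"moves": [[[0, -5, 0], [0, 0, -1], -1], [[0, -10, 0], [0, 0, -2], -1], [[-1, -15, 0], [0, 0, -3], -1], [[-3, -20, 0], [0, 0, -4], -1], [[-5, -25, 0], [0, 0, -5], -1], [[-7, -30, 0], [0, 0, -6], -1], [[-9, -35, 0], [0, 0, -7], -1], [[-11, -40, 0.5], [0, 0, -7.3], -1]]}}

```text
clock: 1.7
eef_pos: [0.4555, 0.1337, 0.2552]
ee_rot: [[0.971, 0.237, 0.001], [0.237, -0.971, -0.0], [0.001, 0.0, -1.0]]
wrist_force: [1.5, -0.5, 0.5]
finger_gap: 0.0918
```

```bash
python3 -c "
from h import *
to(.501,.308,.25,14)"
```

```text
clock 1.7 p [0.455 0.134 0.255] xang 13.728698937266289 move [  8.559 -15.856   0.519] [ 0.003 -0.007 -0.045] F [ 1.456 -0.519  0.458] gap 0.09180665578705557
```

Call:
{"method": "move_arm", "body": {"moves": [[[2, -4, 0.1], [0, 0, 0], -1], [[4, -8, 0.2], [0, 0, 0], -1], [[6, -12, 0.4], [0, 0, 0], -1], [[8, -15, 0.5], [0, 0, 0], -1], [[8.6, -15.9, 0.5], [0, 0, 0], -1], [[8.6, -15.9, 0.5], [0, 0, 0], -1], [[8.6, -15.9, 0.5], [0, 0, 0], -1], [[8.6, -15.9, 0.5], [0, 0, 0], -1]]}}

```text
clock: 2.5
eef_pos: [0.502, 0.3046, 0.2499]
ee_rot: [[0.973, 0.232, 0.0], [0.232, -0.973, -0.001], [-0.0, 0.001, -1.0]]
wrist_force: [-0.0, -0.3, 0.7]
finger_gap: 0.0919
```

```bash
python3 - <<'E'
from h import *
to(.501,.308,.146,14)
t=snap('top','t1.png');s=snap('side','s1.png')
a=np.hstack([cv2.resize(im[y:y+150,x:x+133],(400,450),interpolation=cv2.INTER_CUBIC)[...,::-1] for im,x,y in((t,90,190),(s,170,250))])
cv2.imwrite('pics/c1.png',a)
E
```

```text
clock 2.5 p [0.502 0.305 0.25 ] xang 13.434042333912172 move [-0.012 -0.372 10.388] [ 0.013  0.002 -0.094] F [-0.035 -0.297  0.663] gap 0.09188742506047752
```

View pics/c1.png

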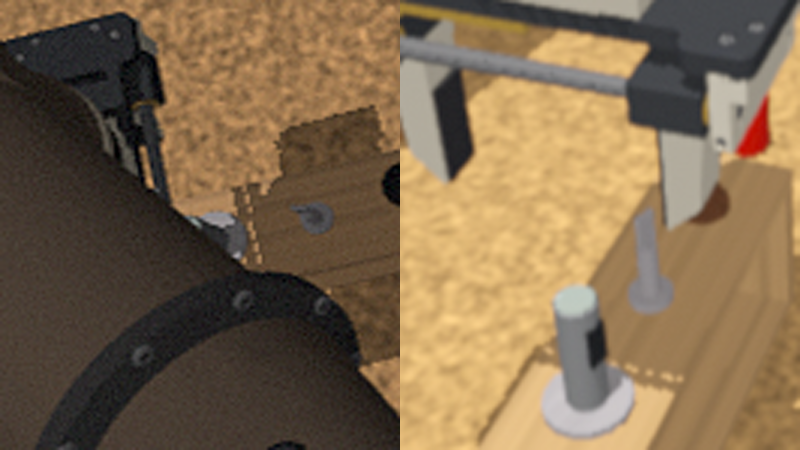

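The gripper is above the thermometer (side view: barrel top at about (229,350)), with the jaws opening across the row and clear of the pusher. I'll descend now.

Call:
{"method": "move_arm", "body": {"moves": [[[0, -0.4, 2], [0, 0, 0], -1], [[0, -0.4, 4], [0, 0, 0], -1], [[0, -0.4, 6], [0, 0, 0], -1], [[0, -0.4, 8], [0, 0, 0], -1], [[0, -0.4, 9.4], [0, 0, 0], -1], [[0, -0.4, 10.4], [0, 0, 0], -1], [[0, -0.4, 10.4], [0, 0, 0], -1], [[0, -0.4, 10.4], [0, 0, 0], -1]]}}

```text
clock: 3.4
eef_pos: [0.5012, 0.3106, 0.1465]
ee_rot: [[0.972, 0.234, 0.0], [0.234, -0.972, 0.0], [0.001, -0.0, -1.0]]
wrist_force: [0.4, 0.2, 0.6]
finger_gap: 0.0919
```

```bash
python3 - <<'E'
from h import *
to(.501,.308,.146,14)
s=snap('side','s2.png')
cv2.imwrite('pics/c2.png',cv2.resize(s[260:410,150:350],(800,600),interpolation=cv2.INTER_CUBIC)[...,::-1])
E
```

```text
clock 3.4 p [0.501 0.311 0.146] xang 13.530561167212579 move [-0.076  0.247  0.047] [-0.002 -0.005 -0.078] F [0.436 0.161 0.576] gap 0.09193960001587487
```

View pics/c2.png

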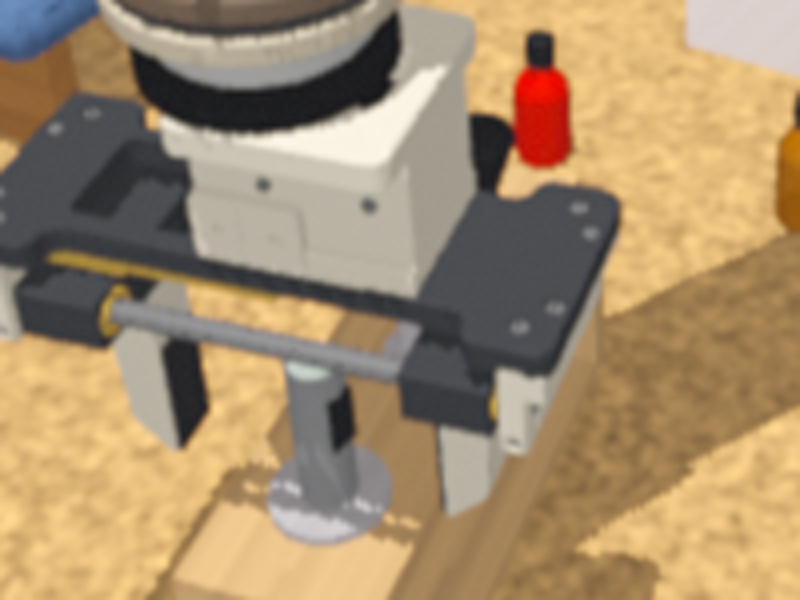

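Barrel sits between the pads (crop (315,420)). I'll trim 2 mm and close.

Call:
{"method": "move_arm", "body": {"moves": [[[0, 0.2, 0], [0, 0, 0], -1], [[0, 0.2, 0], [0, 0, 0], 0], [[0, 0.2, 0], [0, 0, 0], 0.4], [[0, 0.2, 0], [0, 0, 0], 1], [[0, 0.2, 0], [0, 0, 0], 1], [[0, 0.2, 0], [0, 0, 0], 1], [[0, 0.2, 0], [0, 0, 0], 1], [[0, 0.2, 0], [0, 0, 0], 1]], "grip_force": 15}}

```text
clock: 4.25
eef_pos: [0.5013, 0.3085, 0.1459]
ee_rot: [[0.972, 0.234, -0.0], [0.234, -0.972, -0.0], [-0.0, 0.0, -1.0]]
wrist_force: [0.4, -0.3, 0.1]
finger_gap: 0.0409
```

Call:
{"method": "move_arm", "body": {"moves": [[[0, 0, 0], [0, 0, 0], 1], [[0, 0, 0], [0, 0, 0], 1], [[0, 0, 0], [0, 0, 0], 1], [[0, 0, 0], [0, 0, 0], 1], [[0, 0, 0], [0, 0, 0], 1], [[0, 0, 0], [0, 0, 0], 1], [[0, 0, 0], [0, 0, 0], 1], [[0, 0, 0], [0, 0, 0], 1]]}}

```text
clock: 5.05
eef_pos: [0.5014, 0.3085, 0.1459]
ee_rot: [[0.972, 0.234, -0.0], [0.234, -0.972, -0.0], [-0.0, 0.0, -1.0]]
wrist_force: [-0.6, 0.5, -0.9]
finger_gap: 0.0197
```

Gripped at 19.7 mm, which matches the barrel. Lifting straight up.

Call:
{"method": "move_arm", "body": {"moves": [[[0, 0, -1], [0, 0, 0], 1], [[0, 0, -3], [0, 0, 0], 1], [[0, 0, -5.5], [0, 0, 0], 1], [[0, 0, -8], [0, 0, 0], 1], [[0, 0, -10.5], [0, 0, 0], 1], [[0, 0, -13], [0, 0, 0], 1], [[0, 0, -15], [0, 0, 0], 1], [[0, 0, -15], [0, 0, 0], 1]]}}

```text
clock: 5.85
eef_pos: [0.502, 0.3098, 0.2996]
ee_rot: [[0.972, 0.234, 0.004], [0.234, -0.972, 0.003], [0.005, -0.002, -1.0]]
wrist_force: [-0.0, -0.5, 0.7]
finger_gap: 0.0197
```

```bash
python3 - <<'E'
from h import *
to(.524,-.158,.296)
s=snap('side','s3.png')
cv2.imwrite('pics/c3.png',cv2.resize(s[190:430,120:380],(650,600),interpolation=cv2.INTER_CUBIC)[...,::-1])
E
```

```text
clock 5.85 p [0.502 0.31  0.3  ] xang 13.551064469870573 move [-8.828 45.989  0.221] F [-0.013 -0.55   0.676] gap 0.01973364711007421
```

View pics/c3.png

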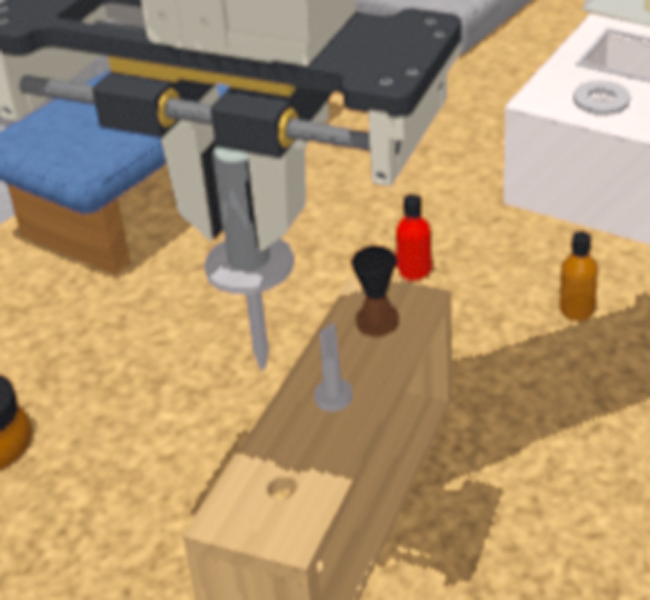

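Thermometer held, stem free (tip at crop (262,365)); the pusher and brush are still in the stand. Carrying to above the port.

Call:
{"method": "move_arm", "body": {"moves": [[[-0.7, 4, 0], [0, 0, 0], 1], [[-1.7, 8.5, 0], [0, 0, 0], 1], [[-2.6, 13, 0], [0, 0, 0], 1], [[-3.5, 17.5, 0], [0, 0, 0], 1], [[-4.4, 22, 0], [0, 0, 0], 1], [[-5.3, 26.5, 0], [0, 0, 0], 1], [[-6.2, 31, 0], [0, 0, 0], 1], [[-7, 35, 0], [0, 0, 0], 1]]}}

```text
clock: 6.7
eef_pos: [0.5144, -0.0508, 0.2951]
ee_rot: [[0.972, 0.233, -0.001], [0.233, -0.972, -0.0], [-0.002, 0.0, -1.0]]
wrist_force: [0.9, 1.2, 0.0]
finger_gap: 0.0195
```

```bash
python3 -c "
from h import *
to(.524,-.158,.27,14)"
```

```text
clock 6.7 p [ 0.514 -0.051  0.295] xang 13.474202570694741 move [-1.556 10.644  2.51 ] [ 0.001  0.015 -0.088] F [0.864 1.227 0.033] gap 0.019451583888162698
```

Call:
{"method": "move_arm", "body": {"moves": [[[-0.6, 4, 0], [0, 0, 0], 1], [[-1.1, 7.5, 1], [0, 0, 0], 1], [[-1.6, 10, 2], [0, 0, 0], 1], [[-1.6, 10.6, 3], [0, 0, 0], 1], [[-1.6, 10.6, 4], [0, 0, 0], 1], [[-1.6, 10.6, 5.5], [0, 0, 0], 1], [[-1.6, 10.6, 5.5], [0, 0, 0], 1], [[-1.6, 10.6, 5.5], [0, 0, 0], 1]]}}

```text
clock: 7.5
eef_pos: [0.5244, -0.1533, 0.2408]
ee_rot: [[0.972, 0.236, -0.001], [0.236, -0.972, 0.001], [-0.001, -0.001, -1.0]]
wrist_force: [-0.5, 0.9, 0.2]
finger_gap: 0.0196
```

```bash
python3 - <<'E'
from h import *
to(.524,-.158,.153,14)
s=snap('side','s4.png');t=snap('top','t4.png')
a=np.hstack([cv2.resize(im[y:y+h,x:x+w],(400,600),interpolation=cv2.INTER_CUBIC)[...,::-1] for im,x,y,w,h in((s,320,130,80,120),(t,350,200,80,120))])
cv2.imwrite('pics/c4.png',a)
p=np.array(bot.sense()['eef_pos'])
for dz in(.019,-.046,-.111):print(dz,proj('side',p+[0,0,dz]))
E
```

```text
clock 7.5 p [ 0.524 -0.153  0.241] xang 13.673189732576725 move [-0.146  0.455  8.784] [-0.009  0.005 -0.054] F [-0.502  0.906  0.231] gap 0.019556299247434336
0.019 [363.935 160.802]
-0.046 [361.859 191.026]
-0.111 [359.935 219.038]
```

View pics/c4.png

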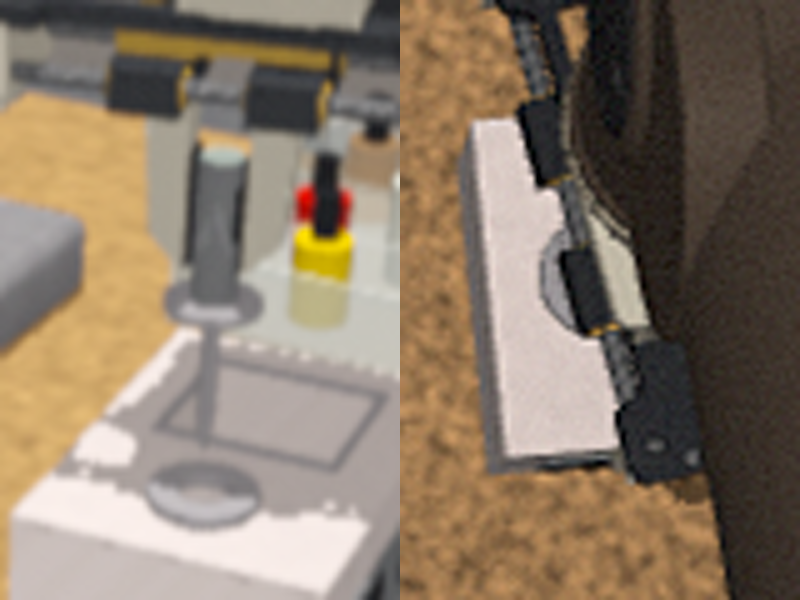

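Stem tip at side pixel (361,218.6), within about 1 px of where a vertical tool should be; the rim centre is at (361,228). The stem is upright and the hole clearance is 8 mm. I'll shift 4 mm and lower.

Call:
{"method": "move_arm", "body": {"moves": [[[0, 0.4, 0], [0, 0, 0], 1], [[0, 0.4, 0.5], [0, 0, 0], 1], [[0, 0.4, 1], [0, 0, 0], 1], [[0, 0.4, 1.5], [0, 0, 0], 1], [[0, 0.4, 2], [0, 0, 0], 1], [[0, 0.4, 2.5], [0, 0, 0], 1], [[0, 0.4, 3], [0, 0, 0], 1], [[0, 0.4, 3], [0, 0, 0], 1]]}}

```text
clock: 8.4
eef_pos: [0.525, -0.1588, 0.2101]
ee_rot: [[0.972, 0.234, -0.001], [0.234, -0.972, 0.0], [-0.001, -0.001, -1.0]]
wrist_force: [-0.3, 0.1, -0.6]
finger_gap: 0.0194
```

```bash
python3 - <<'E'
from h import *
to(.5245,-.158,.155,14)
s=snap('side','s5.png')
cv2.imwrite('pics/c5.png',cv2.resize(s[150:260,310:420],(600,600),interpolation=cv2.INTER_CUBIC)[...,::-1])
E
```

```text
clock 8.4 p [ 0.525 -0.159  0.21 ] xang 13.54528207537594 move [-0.025 -0.087  5.506] [-0.006  0.011 -0.076] F [-0.276  0.083 -0.64 ] gap 0.019448582015525722
```

View pics/c5.png

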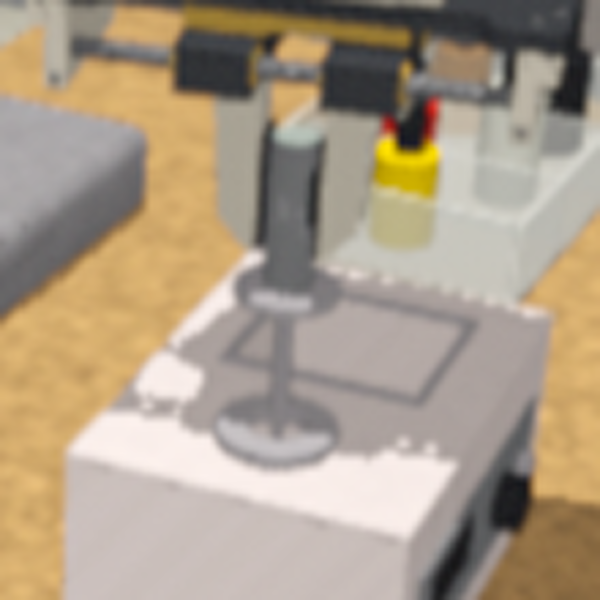

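The tip is at crop (281,433), centred in the port hole (centre about (278,428)), and the force is nil. Continuing down.

Call:
{"method": "move_arm", "body": {"moves": [[[0, -0.1, 0.8], [0, 0, 0], 1], [[0, -0.1, 1.6], [0, 0, 0], 1], [[0, -0.1, 2.4], [0, 0, 0], 1], [[0, -0.1, 3.2], [0, 0, 0], 1], [[0, -0.1, 4], [0, 0, 0], 1], [[0, -0.1, 4.6], [0, 0, 0], 1], [[0, -0.1, 5], [0, 0, 0], 1], [[0, -0.1, 5.1], [0, 0, 0], 1]]}}

```text
clock: 9.25
eef_pos: [0.525, -0.1578, 0.1594]
ee_rot: [[0.972, 0.234, -0.001], [0.234, -0.972, 0.0], [-0.001, -0.0, -1.0]]
wrist_force: [-0.2, 0.0, -0.8]
finger_gap: 0.0201
```

Call:
{"method": "move_arm", "body": {"moves": [[[0, 0, 0.1], [0, 0, 0], 1], [[0, 0, 0.2], [0, 0, 0], 1], [[0, 0, 0.3], [0, 0, 0], 1], [[0, 0, 0.35], [0, 0, 0], 1], [[0, 0, 0.4], [0, 0, 0], 1], [[0, 0, 0.45], [0, 0, 0], 1], [[0, 0, 0.5], [0, 0, 0], 1], [[0, 0, 0.5], [0, 0, 0], 1]]}}

```text
clock: 10.05
eef_pos: [0.5252, -0.1579, 0.1549]
ee_rot: [[0.972, 0.234, -0.0], [0.234, -0.972, -0.0], [-0.0, -0.0, -1.0]]
wrist_force: [-0.6, 0.5, -0.3]
finger_gap: 0.0196
```

Call:
{"method": "move_arm", "body": {"moves": [[[0, 0, 0.02], [0, 0, 0], 1], [[0, 0, 0.04], [0, 0, 0], 1], [[0, 0, 0.06], [0, 0, 0], 1], [[0, 0, 0.08], [0, 0, 0], 1], [[0, 0, 0.1], [0, 0, 0], 1], [[0, 0, 0.12], [0, 0, 0], 1], [[0, 0, 0.14], [0, 0, 0], 1], [[0, 0, 0.14], [0, 0, 0], 1]]}}

```text
clock: 10.85
eef_pos: [0.5252, -0.1579, 0.1539]
ee_rot: [[0.972, 0.234, 0.0], [0.234, -0.972, -0.0], [0.0, 0.0, -1.0]]
wrist_force: [-1.9, 0.4, 4.2]
finger_gap: 0.0196
```

Contact: 4 N up at the expected height. Releasing gradually.

Call:
{"method": "move_arm", "body": {"moves": [[[0, 0, 0], [0, 0, 0], 0.6], [[0, 0, 0], [0, 0, 0], 0.5], [[0, 0, 0], [0, 0, 0], 0.4], [[0, 0, 0], [0, 0, 0], 0.2], [[0, 0, 0], [0, 0, 0], 0], [[0, 0, 0], [0, 0, 0], -0.3], [[0, 0, 0], [0, 0, 0], -0.6], [[0, 0, 0], [0, 0, 0], -1]]}}

```text
clock: 11.65
eef_pos: [0.5252, -0.1579, 0.1535]
ee_rot: [[0.972, 0.234, -0.0], [0.234, -0.972, -0.0], [-0.0, 0.0, -1.0]]
wrist_force: [-0.1, 0.5, 1.0]
finger_gap: 0.0631
```

Call:
{"method": "move_arm", "body": {"moves": [[[0, 0, 0], [0, 0, 0], -1], [[0, 0, 0], [0, 0, 0], -1], [[0, 0, 0], [0, 0, 0], -1], [[0, 0, 0], [0, 0, 0], -1], [[0, 0, 0], [0, 0, 0], -1], [[0, 0, 0], [0, 0, 0], -1], [[0, 0, 0], [0, 0, 0], -1], [[0, 0, 0], [0, 0, 0], -1]]}}

```text
clock: 12.45
eef_pos: [0.5252, -0.1579, 0.1535]
ee_rot: [[0.972, 0.234, -0.0], [0.234, -0.972, -0.0], [-0.0, 0.0, -1.0]]
wrist_force: [0.1, 0.3, -0.9]
finger_gap: 0.0917
```

Call:
{"method": "move_arm", "body": {"moves": [[[0, 0, -1], [0, 0, 0], -1], [[0, 0, -3], [0, 0, 0], -1], [[0, 0, -5], [0, 0, 0], -1], [[0, 0, -8], [0, 0, 0], -1], [[0, 0, -11], [0, 0, 0], -1], [[0, 0, -14], [0, 0, 0], -1], [[0, 0, -17], [0, 0, 0], -1], [[0, 0, -17], [0, 0, 0], -1]]}}

```text
clock: 13.25
eef_pos: [0.5271, -0.1576, 0.3285]
ee_rot: [[0.972, 0.234, 0.007], [0.234, -0.972, -0.002], [0.007, 0.003, -1.0]]
wrist_force: [0.1, 0.3, 1.0]
finger_gap: 0.0922
```

```bash
python3 - <<'E'
from h import *
to(.5,-.158,.32)
s=snap('side','s6.png')
b=s[...,::-1]
a=np.hstack([cv2.resize(b[150:270,310:400],(400,533),interpolation=cv2.INTER_CUBIC),cv2.resize(b[270:450,190:325],(400,533),interpolation=cv2.INTER_CUBIC)])
cv2.imwrite('pics/c6.png',a)
E
```

```text
clock 13.25 p [ 0.527 -0.158  0.329] xang 13.55602914103866 move [-2.646 -0.601  0.834] F [0.134 0.319 0.954] gap 0.09218998392554112
```

View pics/c6.png

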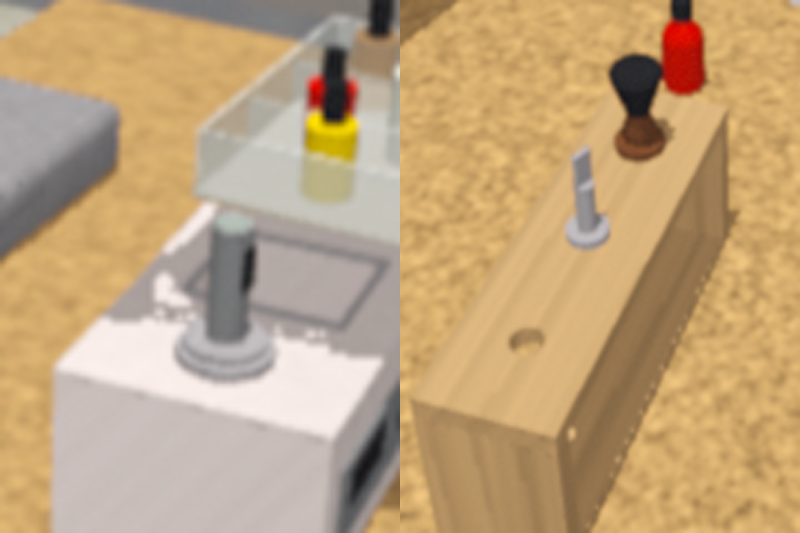

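The thermometer stands upright with its flange flat on the rim (crop (225,350)). The pusher and brush are still in the stand. Handing in.

```bash
python3 -c "
from h import *
print(workorder.finish_job())"
```

```text
the job is handed in; nothing more can be done
None
```

The thermometer is in the round test port with its flange resting on the rim, and the job is handed in at about 13.3 s of the 48 s allowed.

I gripped it by the barrel, lifted it clear of the stand and lowered it into the port in 0.2–1 mm steps near the end. Contact showed as about 4 N at the expected height (TCP at 0.154 m), and only then did I let go and back the gripper straight up.

- **Last check:** the final side view shows the thermometer upright with its flange flat on the port's rim. The pusher and brush are still in the stand, and the arm is clear with the gripper open.
- **Disagreement:** the top and side views differed by about 4 mm on where the port was, within the 8 mm clearance around the stem. No check failed.

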